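# Drag a dropped stage plate out from under a bench riser with a flat probe

### The job

The microscope's black glass stage plate has slid under the clear riser, up against its back wall. Pick up the blue-handled flat probe, press its rubber tip lightly on top of the plate and drag the plate out until all of it is clear of the riser's front, then lay the probe down flat on the bench, clear of the plate and the riser. Only the probe may touch the plate; go gently, because the glass cracks under hard pressure, keep the plate flat, do not push on the riser and leave everything else where it stands.

Things in the scene. Friction and masses are not known exactly. Their poses are not given: they have to be found in the camera images.
- riser: Fixed clear acrylic bench riser, 140 mm deep (x), 320 wide (y), 46 high: 6 mm top, side walls and back wall; 40 mm clear height and 308 mm clear width below. Origin on the bench under its middle; x points from the open front (-70 mm) to the inner face of the closed back (+64 mm). The front faces the robot's right (10 degrees). A box and bottles stand on its rear half, up to 75 mm above its top.
- riser_front (a point): Middle of the riser's open front, at bench height; same axes as the riser (x points inward, z up). The only way in.
- plate: Loose black glass disc, 80 mm diameter, 6 mm thick, 80 to 130 g, no hole or rim. Origin in the middle of its underside. It lies flat, 1 to 3 mm from the riser's back wall, so nothing fits behind it: drag it by pressing on its top. Friction: glass on bench about 0.45, rubber on glass about 1.1. Press with 4 to 8 N while dragging: under 3 N the tip slips off, over 12 N the glass cracks.
- probe_grip (a point): Middle of the flat probe's blue block handle (loose, 150 g): 44 mm long (probe's x), 26 mm wide (y), 8 to 60 mm above the bench as it lies; this point at 36 mm. The probe's x points from handle to tip. Grip it fore and aft (fingers closing along x, over the strip that is 4 to 8 mm up) with 40 N or more: gripped across, it turns in the hand. Heel plate below: 60 x 40 x 8 mm.
- probe_tip (a point): Centre of the probe's red-brown rubber tip, a roll of 12 mm diameter across the end of the 22 mm wide steel strip, 24 mm long, good at any pitch. 165 mm ahead of probe_grip along the probe's x and 30 mm below it; 6 mm above the bench as it lies. Held 5 to 8 degrees nose-down the heel stays off the bench while the tip is on the plate, and the strip still fits under the riser.
- slide_box: Loose wooden slide box, 75 x 100 x 34 mm, on the riser; bystander. Origin under its centre.
- stain_a: Loose amber bottle, 36 mm diameter, 75 mm tall, on the riser; bystander. Origin under its centre.
- stain_b: Loose amber bottle, 36 mm diameter, 75 mm tall, on the riser; bystander. Origin under its centre.
- jar: Loose glass jar, 48 mm diameter, 55 mm tall, on the riser; bystander. Origin under its centre.
- petri: Loose closed petri dish, 60 mm diameter, 15 mm tall, beside the riser's end nearer the robot; bystander. Origin under its centre.
- eyepiece: Loose black eyepiece, 38 mm diameter, 46 mm tall, beside the riser's end farther from the robot; bystander. Origin under its centre.
- forceps: Loose steel forceps, about 125 mm long, 8 mm high, lying on the paper towel at the robot's right; bystander.
- scalpel: Loose steel scalpel handle, about 130 mm long, 5 mm high, lying on the paper towel at the robot's right; bystander.
Things that resemble listed ones, but are neither listed nor needed, are in the scene too. Of the things that look like the part that bears probe_grip, the smaller one is meant.

How it is judged:
On the way, in this order (a step that is already met when the one before it is completed fails the run):
1. the probe's tip is on the plate while it is still under the riser (contact force between probe and plate above 0.5 N and x of plate in the frame of riser above -0.03 m), for 0.1 s.
2. the whole plate is out past the riser's front edge (x of plate in the frame of riser below -0.112 m), for 0.1 s.
At the end, for the whole second after the job is handed in: The plate lies flat on the bench at rest, wholly clear of the riser (centre over 112 mm in front of the riser's middle); the probe lies flat on the bench, released and at rest, heel and tip down within 4 mm, level within 0.08 rad, its tip out from under the riser and not touching the plate (x of plate in the frame of riser below -0.112 m and height (world z) of plate below 0.004 m and angle between plate's own z axis and vertical below 0.05 rad and linear speed of each of plate, probe below 0.01 m/s and height (world z) of probe_grip below 0.04 m and height (world z) of probe_tip below 0.01 m and angle between probe_grip's own z axis and vertical below 0.08 rad and contact force between probe and plate below 0.05 N and x of probe_tip in the frame of riser below -0.075 m).
It fails at once if the probe presses or strikes the glass plate with more than 12 N (contact force between probe and plate above 12 N).
It fails at once if the probe, fingers or arm push on the riser with more than 12 N (contact force between any of probe, the fingers, the arm and riser above 12 N).
It fails at once if the plate is touched by the gripper or the arm (contact force between any of the fingers, the arm and plate above 0.5 N).
It fails at once if the plate is tipped up (angle between plate's own z axis and vertical above 0.3 rad).
It fails at once if a bystander is moved by more than 15 mm (distance of any of slide_box, stain_a, stain_b, jar, petri, eyepiece, forceps, scalpel from where it was at the start of the episode above 0.015 m).
It also fails if it takes over 66 s, if anything falls off the work surface, if the arm or the gripper's body presses on something with over 40 N, if the wrist force passes 120 N, or if a joint passes its speed limit or range.

### The arm

A 7-joint arm with a two-finger parallel gripper is mounted at the origin on the work surface. World frame = base frame: x ahead of the robot, y to its left, z up, the work surface at z = 0. Lengths are in m, angles in rad, forces in N, time in s.
With the tool pointing down it reaches from about 0.425 to 0.875 m from the base axis. Payload 4.7 kg.
Tool frame: the origin (TCP) lies midway between the tips of the shut fingers; the grasp point (between the pads) lies 19 mm behind it; z points along the fingers, x is the direction in which the jaws open and shut, and the axes are right-handed (so a half turn about z gives the same grasp; the last joint's range is limited). The gripper opens to 87 mm and grips with 3 to 60 N. Pads are 19 mm wide; open, the fingers measure 117 mm over their backs; the gripper's body (75 mm by 190 mm) begins 51 mm behind the grasp point.
Start: joints at [1.186, 0.321, -0.07, 1.45, 0.023, 1.371, -0.057], TCP at [0.252, -0.599, 0.223] pointing down, gripper open.
Joint ranges: [-2.86, 2.86], [-0.3, 2.09], [-1.38, 1.24], [0.06, 2.45], [-1.56, 4.7], [0.09, 2.05], [-2.69, 2.69]. Speed limits (rad/s): [2.57, 2.57, 3.14, 3.14, 3.14, 3.14, 3.14].

### API

Orientations are given as a rotation vector (axis times angle).
In Python, from bench import get_state, eyes, ticket gives the robot as it stands.
- The arm moves only by the tool carry_out, never from a script. Its argument "motion" is a list of rows, each a list of 2 entries, a list of its own where there are three numbers: the shift along the world's x, y, z in m, then the turn about the world's z in rad. A call has 1 to 20 rows; each row is the pose to reach, as a shift and turn from the pose commanded when the call began; what a row does not reach only later rows make up. A row lasts 1/10 s, in which the tool goes at most 50 mm and 8.59 degrees, less where a joint would pass 70% of its speed; a pose out of reach is approached as far as the arm can. A call with a gripper value outside its range is refused whole. "grip" is the gripper command: -1 is fully open, 1 is shut, values between are in proportion, set as the call begins (left out, the last holds). The fingers move at their own pace and stop on an object; "squeeze" is the grip in N (left out, the last holds). Time passes only in rows, so rows that repeat a pose let the fingers close. It gives the time, the measured TCP pose, the force and the opening at its end, in the units of the state.
- get_state(): the state, without advancing time (a new reading comes with each control period).
- eyes.get_image(name): name is "side" or "top"; returns a dict with "pixels" (420x560x3 uint8, blue, green, red), "mtx" (3x3 intrinsics, pixels), "dist_coeffs" ([k1, k2, p1, p2, k3] as OpenCV has them; the pictures are not rectified), "extrinsics" (4x4, takes a point from camera to world coordinates). Camera axes: x right, y down, z forward; pixel columns grow to the right and rows downward; lengths in m; the calibration is good to about 2 mm. A picture is of the moment at which its call begins. There is no depth.
- ticket.close_job(): hands the job in, once; it reports no verdict.
The state is a dict: "time": time; "joint_positions": joint angles; "qd": joint speeds; "joint_torque": joint torques, N m; "position": TCP position; "tool_rot": TCP orientation; "ft_force": force on the tool from outside, world axes, zero at the start; "torque": the same for the moment, N m; "grip_width": opening from 0.0 (shut) to 1.0 (fully open).
Only numpy, scipy, OpenCV 4.12 (cv2) and the standard library are available. Lean on these libraries where they do the work, as an engineer would, in place of code of your own. Each camera call takes 0.05 s, during which the arm holds its last target. There are 200 camera calls.

## Working session

There is one attempt and no reset: what is moved stays moved. The work goes in short steps, Python scripts to look and compute and a tool call to move; the robot and the scene stay as the last step left them, time stands still between calls to the robot, and variables do not carry over. Pictures are saved under pics/ and viewed, about 8 in all and at most 12, crops included, and the job is handed in when it is done.

Besides the shell and the picture viewer there is one more tool, called after "Emit:" as a command line: name --argument value ..., lists and objects as JSON in quotes. carry_out: Moves the arm, as the interface text tells. Its arguments: {"type":"object","properties":{"motion":{"type":"array","items":{"type":"array"}},"grip":{"type":"number"},"squeeze":{"type":"number"}},"required":["motion"]}

```bash
ls; mkdir -p pics; cat > h.py <<'E'
import numpy as np, cv2
from bench import get_state, eyes, ticket
def snap(name,fn=None,crop=None,scale=1):
    d=eyes.get_image(name); im=np.asarray(d["pixels"]).copy()
    np.savez(f"{name}.npz",im=im,K=d["mtx"],D=d["dist_coeffs"],T=d["extrinsics"])
    if fn: save(im,fn,crop,scale)
    return d
def save(im,fn,crop=None,scale=1):
    if crop: im=im[crop[1]:crop[3],crop[0]:crop[2]]
    cv2.imwrite("pics/"+fn,cv2.resize(im,None,fx=scale,fy=scale,interpolation=cv2.INTER_CUBIC))
def load(name): return np.load(f"{name}.npz")
def px2w(name,pts,z):
    d=load(name); u=cv2.undistortPoints(np.array(pts,float).reshape(-1,1,2),d["K"],np.array(d["D"],float)).reshape(-1,2)
    T=d["T"]; r=np.c_[u,np.ones(len(u))]@T[:3,:3].T; o=T[:3,3]
    return o+r*((np.broadcast_to(z,len(u))-o[2])/r[:,2])[:,None]
def w2px(name,P):
    d=load(name); Ti=np.linalg.inv(d["T"]); rv=cv2.Rodrigues(Ti[:3,:3])[0]
    return cv2.projectPoints(np.array(P,float).reshape(-1,1,3),rv,Ti[:3,3],d["K"],np.array(d["D"],float))[0].reshape(-1,2)
E
python3 - <<'E'
from h import *
for n in("side","top"):
    d=snap(n); print(n,np.round(d["extrinsics"],3).tolist())
a=load("side")["im"];b=load("top")["im"]
save(a,"s0.png",None,1.4);save(b,"t0.png",None,1.4)
print(get_state())
E
```

```text
pics
side [[0.931, -0.249, 0.265, 0.289], [-0.363, -0.597, 0.715, -0.893], [-0.02, -0.763, -0.646, 0.74], [0.0, 0.0, 0.0, 1.0]]
top [[0.003, -0.995, 0.103, 0.433], [-1.0, -0.004, -0.005, -0.169], [0.005, -0.103, -0.995, 1.301], [0.0, 0.0, 0.0, 1.0]]
{'time': 0.1, 'joint_positions': array([ 1.186092  ,  0.32172476, -0.07009638,  1.4515493 ,  0.02259745,
        1.37084817, -0.0569199 ]), 'qd': array([ 0.00032333, -0.00205909,  0.00100681, -0.00268422,  0.00120059,
        0.00194624,  0.00022222]), 'joint_torque': array([ 1.84537789e-04, -4.92570662e+01, -4.05517146e-01, -3.13398135e+01,
       -6.40941714e-02,  3.95759556e-02,  6.08934761e-05]), 'position': array([ 0.25216901, -0.59853618,  0.22158852]), 'tool_rot': array([-2.61673058e+00,  1.73687805e+00,  2.35512279e-03]), 'ft_force': array([0.14994556, 0.79784423, 0.13825392]), 'torque': array([-0.00902441,  0.00345549, -0.03509309]), 'grip_width': 1.0015462515336264}
```

View pics/s0.png

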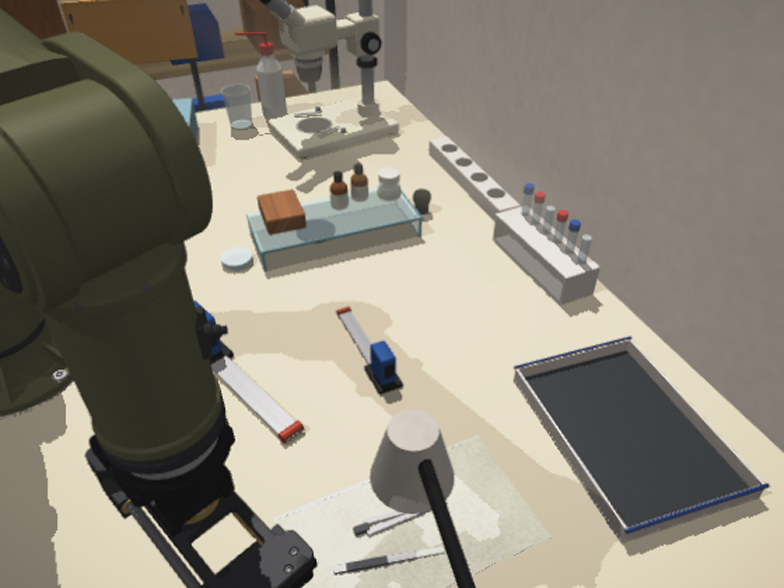

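View pics/t0.png

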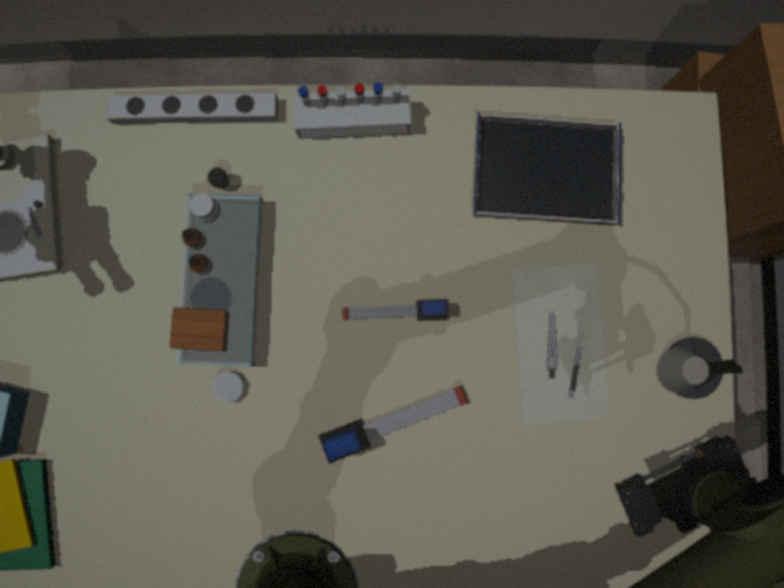

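Candidates in the top view (×1.4): small blue handle at (432,309) with its tip at (346,313), and a larger blue-handled one at (345,440). The smaller one is meant. The plate shows as a dark disc near (211,295). Next I'll take close crops to check this.

```bash
python3 - <<'E'
from h import *
b=load("top")["im"];a=load("side")["im"]
A=cv2.resize(b[195:245,235:330],None,fx=8,fy=8,interpolation=2)[:, :760]
cv2.imwrite("pics/t1.png",A)  # origin (235,195) x8
save(b,"t2.png",(115,130,195,270),5) 
L=cv2.resize(b[130:270,115:195],None,fx=4,fy=4,interpolation=2); R=cv2.resize(a[125:195,165:305],None,fx=3,fy=3,interpolation=2)
c=np.zeros((560,760,3),np.uint8); c[:560,:320]=L; c[:210,330:750]=R
R2=cv2.resize(a[215:285,230:295],None,fx=4.8,fy=4.8,interpolation=2); c[215:215+R2.shape[0],330:330+R2.shape[1]]=R2
cv2.imwrite("pics/m.png",c)
E
```

```text
(no output)
```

View pics/t1.png

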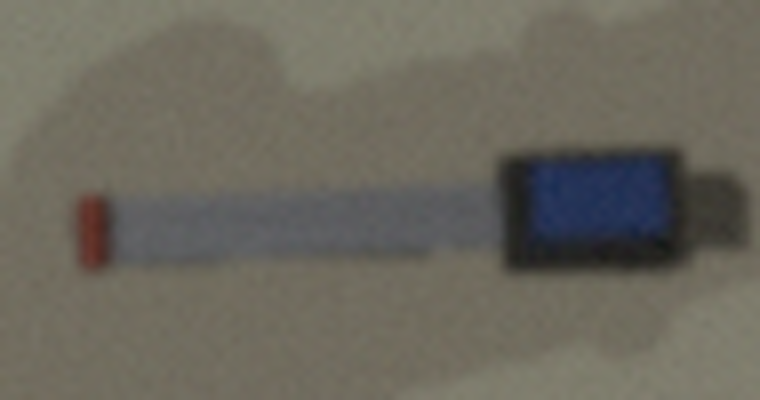

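View pics/m.png

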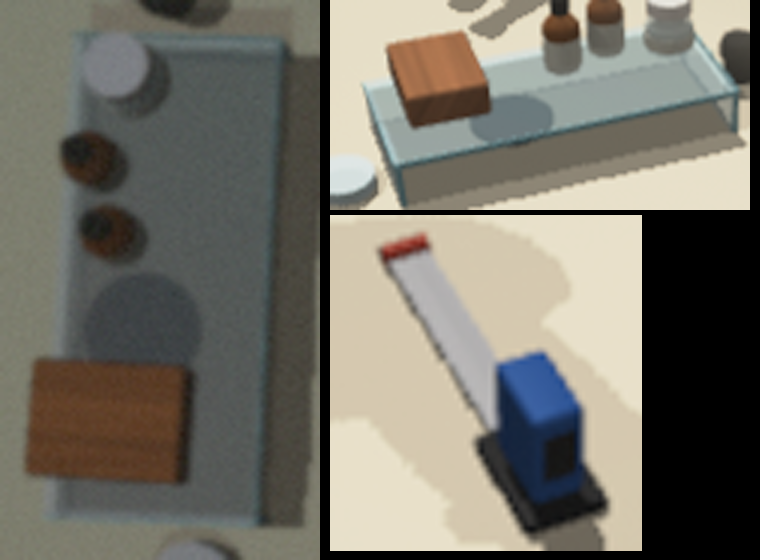

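```bash
python3 - <<'E'
from h import *
f=lambda pts,o,s:(np.array(pts,float)+.5)/s-.5+np.array(o)
tip=px2w("top",f([(93,232)],(235,195),8),.008)
hd=px2w("top",f([(600,197)],(235,195),8),.06); heel=px2w("top",f([(593,210)],(235,195),8),.008)
print("tip",tip,"hd",hd,"heel",heel, "dist",np.linalg.norm(tip-heel))
v=(tip-hd)[0]; print("yaw tip-hd",np.degrees(np.arctan2(v[1],v[0])), "tip-heel",np.degrees(np.arctan2(*(tip-heel)[0][1::-1])))
R=px2w("top",f([(285,40),(262,523),(48,520),(78,38)],(115,130),4),.046); print("riser",R.round(3))
e=R[0]-R[1];print("front len",np.linalg.norm(e),np.linalg.norm(R[2]-R[3]),np.linalg.norm(R[1]-R[2]),"yaw",np.degrees(np.arctan2(-e[0],e[1])),"c",R.mean(0))
P=px2w("top",f([(143,330),(85,330),(202,330),(143,272)],(115,130),4),.006); print("plate",P.round(3))
# side-view plate: ellipse in crop, origin(165,125) x3, panel offset 330
Q=px2w("side",f([(512-330,118),(471-330,118),(553-330,118)],(165,125),3),.006); print("plate side",Q.round(3))
S=px2w("side",f([(363-330,85),(403-330,163),(738-330,93)],(165,125),3),.046);print("riser side",S.round(3))
s=px2w("side",f([(405-330,250-215)],(230,215),4.8),.008);print("tip side",s)
s=px2w("side",f([(540-330,378-215)],(230,215),4.8),.06);print("hd side",s)
print(cv2.Rodrigues(get_state()['tool_rot'])[0].round(3))
E
```

```text
tip [[ 0.52387505 -0.08986667  0.008     ]] hd [[ 0.53201653 -0.25447721  0.06      ]] heel [[ 0.53183762 -0.25573471  0.008     ]] dist 0.16605905584880112
yaw tip-hd 92.83148759347142 tip-heel 92.74839863977842
riser [[0.742 0.07  0.046]
 [0.426 0.077 0.046]
 [0.426 0.217 0.046]
 [0.744 0.209 0.046]]
front len 0.31657098457966876 0.31810701521978435 0.1401123470437578 yaw -91.33355686593134 c [0.58440863 0.1430334  0.046     ]
plate [[0.553 0.168 0.006]
 [0.553 0.208 0.006]
 [0.554 0.128 0.006]
 [0.593 0.169 0.006]]
plate side [[0.554 0.166 0.006]
 [0.518 0.181 0.006]
 [0.59  0.151 0.006]]
riser side [[0.428 0.214 0.046]
 [0.433 0.079 0.046]
 [0.742 0.067 0.046]]
tip side [[ 0.52439825 -0.09240319  0.008     ]]
hd side [[ 0.53454617 -0.25197857  0.06      ]]
[[ 0.388 -0.922 -0.001]
 [-0.922 -0.388  0.002]
 [-0.002  0.    -1.   ]]
```

Checks agree: tip to heel is 166 mm (165 given), the riser measures 317 × 140 mm, and the plate is 80 mm wide at riser x ≈ +0.0245. The two cameras agree within 3 mm. The small probe's handle is at (0.533, -0.2535), yaw 92.8°. The riser yaw is about 88.7°. I'll move above the handle, keeping away from the lamp.

Emit:
carry_out --motion '[[[0.005,0.04,0],-0.03],[[0.01,0.08,0],-0.08],[[0.018,0.12,0],-0.12],[[0.03,0.155,0],-0.17],[[0.065,0.185,0],-0.22],[[0.1,0.21,0],-0.27],[[0.14,0.235,-0.02],-0.31],[[0.18,0.265,-0.04],-0.349],[[0.215,0.295,-0.06],-0.349],[[0.25,0.32,-0.08],-0.349],[[0.281,0.3455,-0.1],-0.349],[[0.281,0.3455,-0.1],-0.349],[[0.281,0.3455,-0.1],-0.349],[[0.281,0.3455,-0.1],-0.349]]' --grip -1 --squeeze 55

```text
time: 1.5
position: [0.5326, -0.2548, 0.1227]
tool_rot: [2.274, -2.166, 0.0]
ft_force: [-0.8, 0.0, 0.9]
grip_width: 0.999
```

```bash
python3 - <<'E'
from h import *
s=get_state();print(s['time'],s['position'],cv2.Rodrigues(s['tool_rot'])[0].round(3).tolist(),s['ft_force'],s['joint_positions'].round(2))
snap("side","s1.png",(200,170,330,300),5)
E
```

```text
1.5 [ 0.53264131 -0.25481438  0.12267361] [[0.048, -0.999, -0.001], [-0.999, -0.048, -0.001], [0.001, 0.001, -1.0]] [-0.81378161  0.03105836  0.91258213] [ 0.71  0.29 -0.36  1.72  0.11  1.16 -1.21]
```

View pics/s1.png

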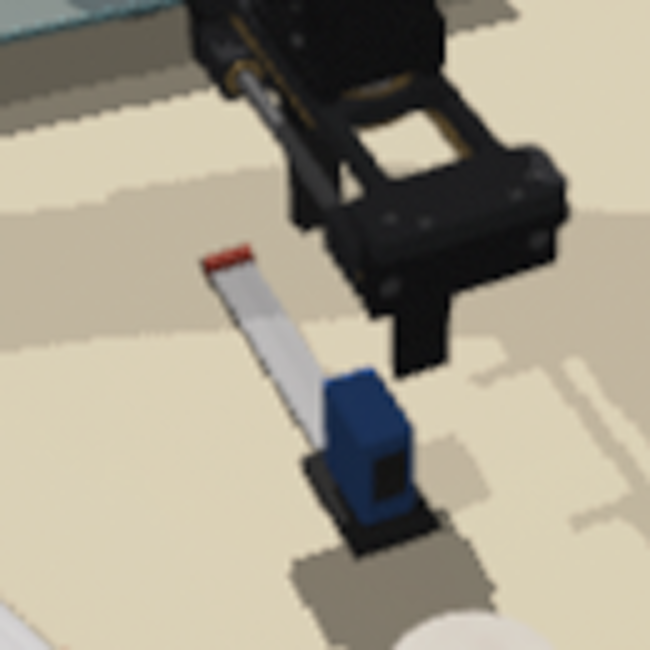

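The picture shows the jaws lined up fore and aft above the small handle, top at about (365,380) in the crop. I'll descend and grip.

Emit:
carry_out --motion '[[[0,0,-0.02],0],[[0,0,-0.045],0],[[0,0,-0.07],0],[[0,0,-0.09],0],[[0,0,-0.103],0],[[0,0,-0.103],0],[[0,0,-0.103],0]]'

```text
time: 2.25
position: [0.5336, -0.2544, 0.0205]
tool_rot: [-2.275, 2.167, -0.002]
ft_force: [-0.4, 0.3, 0.2]
grip_width: 0.997
```

Emit:
carry_out --motion '[[[0,0,0],0],[[0,0,0],0],[[0,0,0],0],[[0,0,0],0],[[0,0,0],0],[[0,0,0],0],[[0,0,0],0],[[0,0,0],0]]' --grip 1 --squeeze 55

```text
time: 3.05
position: [0.5334, -0.2535, 0.0196]
tool_rot: [2.276, -2.165, 0.0]
ft_force: [0.3, 0.7, 0.5]
grip_width: 0.501
```

Emit:
carry_out --motion '[[[0,0,0.006],0],[[0,0,0.017],0],[[0.002,0.02,0.017],-0.02],[[0.005,0.045,0.017],-0.04],[[0.009,0.075,0.017],-0.06],[[0.013,0.1,0.017],-0.072],[[0.016,0.115,0.017],-0.072],[[0.016,0.115,0.017],-0.072],[[0.016,0.115,0.017],-0.072],[[0.016,0.115,0.017],-0.072]]'

```text
time: 4.05
position: [0.549, -0.1407, 0.0366]
tool_rot: [2.193, -2.248, 0.001]
ft_force: [-0.0, -0.0, -1.2]
grip_width: 0.505
```

```bash
python3 - <<'E'
from h import *
s=get_state();print(s['time'],s['position'],cv2.Rodrigues(s['tool_rot'])[0].round(3).tolist(),s['ft_force'],s['torque'],s['joint_positions'].round(2))
snap("side");snap("top")
a=load("side")["im"][125:265,165:305];b=load("top")["im"][150:290,120:260]
cv2.imwrite("pics/p.png",cv2.resize(np.hstack([a,b]),None,fx=2.8,fy=2.8,interpolation=2))
E
```

```text
4.05 [ 0.54904018 -0.14074577  0.03661979] [[-0.025, -1.0, -0.0], [-1.0, 0.025, -0.001], [0.001, 0.0, -1.0]] [-0.00329616 -0.02337832 -1.24390803] [-0.01190275  0.00162247 -0.0109078 ] [ 0.54  0.34 -0.39  1.85  0.15  0.98 -1.51]
```

View pics/p.png

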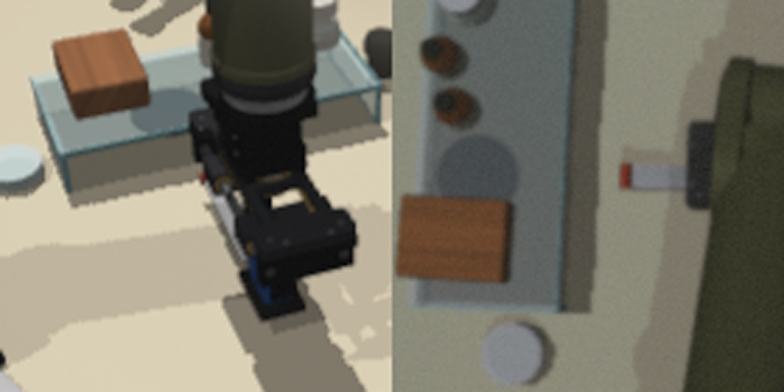

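```bash
python3 - <<'E'
from h import *
print(px2w("top",[(203.6,212.9)],.017),px2w("top",[(203.6,212.9)],.027))
for z in(.005,.01,.015,.02,.025): print(z,w2px("side",[[.553,.024,z]]),"meas ~",203/2.8+165,178/2.8+125)
E
```

```text
[[0.55096829 0.02268178 0.017     ]] [[0.5500478  0.02119157 0.027     ]]
0.005 [[241.08655167 192.77061545]] meas ~ 237.5 188.57142857142858
0.01 [[240.97359147 191.25259385]] meas ~ 237.5 188.57142857142858
0.015 [[240.8599917  189.72629471]] meas ~ 237.5 188.57142857142858
0.02 [[240.74574661 188.19164598]] meas ~ 237.5 188.57142857142858
0.025 [[240.6308504  186.64857474]] meas ~ 237.5 188.57142857142858
```

Tip at (0.551, 0.023), z ≈ 0.02, about level. I'll slide it in above the plate.

Emit:
carry_out --motion '[[[0,0.02,0],0],[[0,0.045,0],0],[[0.001,0.07,0],0],[[0.002,0.095,0],0],[[0.002,0.115,0],0],[[0.002,0.13,0],0],[[0.002,0.13,0],0],[[0.002,0.13,0],0],[[0.002,0.13,0],0]]'

```text
time: 5.05
position: [0.5514, -0.0105, 0.0365]
tool_rot: [2.193, -2.248, 0.001]
ft_force: [0.4, 0.0, -0.7]
grip_width: 0.503
```

Emit:
carry_out --motion '[[[0,0,-0.002],0],[[0,0,-0.004],0],[[0,0,-0.006],0],[[0,0,-0.0075],0],[[0,0,-0.0085],0],[[0,0,-0.0085],0],[[0,0,-0.0085],0]]'

```text
time: 5.75
position: [0.5514, -0.0084, 0.0281]
tool_rot: [2.197, -2.246, 0.0]
ft_force: [-0.8, 0.4, -2.3]
grip_width: 0.504
```

```bash
python3 - <<'E'
from h import *
s=get_state();print(s['time'],s['position'],s['ft_force'],s['torque'])
E
```

```text
5.75 [ 0.55142681 -0.00844827  0.02809554] [-0.79955026  0.40867299 -2.28248127] [ 0.03257102  0.04491619 -0.00036618]
```

Emit:
carry_out --motion '[[[0,0,-0.0005],0],[[0,0,-0.001],0],[[0,0,-0.0015],0],[[0,0,-0.0015],0]]'

```text
time: 6.15
position: [0.5513, -0.0086, 0.0265]
tool_rot: [2.197, -2.246, -0.0]
ft_force: [0.6, 0.2, -1.4]
grip_width: 0.5
```

```bash
python3 -c "
from h import *
s=get_state();print(s['position'],s['ft_force'],s['torque'])"
```

```text
[ 0.55133583 -0.00855129  0.02652456] [ 0.59211367  0.17798704 -1.37576014] [0.0208364  0.03404687 0.00775293]
```

Emit:
carry_out --motion '[[[0,0,-0.0005],0],[[0,0,-0.0005],0],[[0,0,-0.0005],0]]'

```text
time: 6.45
position: [0.5513, -0.0085, 0.0261]
tool_rot: [2.197, -2.246, -0.0]
ft_force: [0.5, 0.4, -2.6]
grip_width: 0.501
```

```bash
python3 -c "
from h import *
s=get_state();print(s['position'],s['ft_force'],s['torque'])"
```

```text
[ 0.55134741 -0.00853525  0.02605167] [ 0.49451684  0.44338571 -2.64526613] [0.02228231 0.0762358  0.0006093 ]
```

Emit:
carry_out --motion '[[[0,0,-0.0005],0],[[0,0,-0.0005],0],[[0,0,-0.0005],0]]'

```text
time: 6.75
position: [0.5514, -0.0085, 0.0256]
tool_rot: [2.197, -2.246, 0.0]
ft_force: [1.1, -0.1, -2.2]
grip_width: 0.502
```

```bash
python3 -c "
from h import *
s=get_state();print(s['position'],s['ft_force'],s['torque'])"
```

```text
[ 0.55143441 -0.00851784  0.02562629] [ 1.07716181 -0.14507395 -2.22123483] [-0.01731386  0.04353884 -0.02770436]
```

Emit:
carry_out --motion '[[[0,0,-0.0005],0],[[0,0,-0.0005],0],[[0,0,-0.0005],0]]'

```text
time: 7.05
position: [0.5516, -0.0086, 0.0254]
tool_rot: [-2.197, 2.246, -0.0]
ft_force: [-1.3, -1.0, 1.8]
grip_width: 0.501
```

```bash
python3 -c "
from h import *
s=get_state();print(s['position'],s['ft_force'],s['torque'])"
```

```text
[ 0.55157432 -0.00858989  0.02538128] [-1.33645275 -1.01154642  1.83933838] [0.2602674  0.15144086 0.14181119]
```

Emit:
carry_out --motion '[[[0,0,-0.0002],0],[[0,0,-0.0002],0],[[0,0,-0.0002],0]]'

```text
time: 7.35
position: [0.5516, -0.0086, 0.0252]
tool_rot: [-2.196, 2.246, -0.001]
ft_force: [-0.8, -1.6, 3.9]
grip_width: 0.501
```

```bash
python3 -c "
from h import *
s=get_state();print(s['position'],s['ft_force'],s['torque'])"
```

```text
[ 0.55160834 -0.00858433  0.0251905 ] [-0.81986611 -1.64140255  3.87610185] [0.53958283 0.30390236 0.2316257 ]
```

Emit:
carry_out --motion '[[[0,-0.001,0],0],[[0,-0.002,0],0],[[0,-0.004,0],0],[[0,-0.006,0],0],[[0,-0.008,0],0],[[0,-0.01,0],0]]'

```text
time: 7.95
position: [0.5517, -0.0183, 0.0251]
tool_rot: [-2.196, 2.245, 0.0]
ft_force: [-0.7, 3.8, 3.3]
grip_width: 0.499
```

```bash
python3 -c "
from h import *
s=get_state();print(s['position'],s['ft_force'],s['torque'])"
```

```text
[ 0.55167267 -0.01826268  0.02505416] [-0.68089886  3.76018521  3.25537225] [1.68145558 0.02972597 0.04170481]
```

Emit:
carry_out --motion '[[[0,-0.003,0],0],[[0,-0.006,0],0],[[0,-0.009,0],0],[[-0.0005,-0.012,0],0],[[-0.0005,-0.015,0],0],[[-0.0005,-0.018,0],0],[[-0.0005,-0.021,0],0]]'

```text
time: 8.65
position: [0.5509, -0.0396, 0.025]
tool_rot: [-2.196, 2.246, 0.0]
ft_force: [0.2, 3.3, 4.5]
grip_width: 0.502
```

```bash
python3 - <<'E'
from h import *
s=get_state();print(s['position'],s['ft_force'],s['torque'])
snap("top","t3.png",(115,130,225,270),5)
E
```

```text
[ 0.55094392 -0.03959189  0.02499141] [0.22845645 3.32071818 4.50281494] [ 2.05937403 -0.00735129  0.00792016]
```

View pics/t3.png

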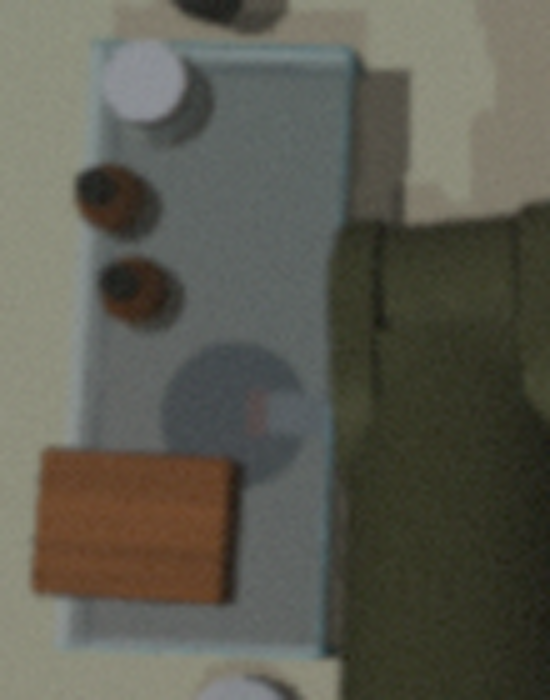

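The plate moved about 29 mm with the tip. In the crop the tip is at (257,413) and the plate centre at (235,413). I'll keep dragging.

Emit:
carry_out --motion '[[[0,-0.003,0],0],[[0,-0.006,0],0],[[0,-0.009,0],0],[[0,-0.012,0],0],[[0,-0.015,0],0],[[-0.0005,-0.018,0],0],[[-0.0005,-0.021,0],0],[[-0.0005,-0.024,0],0],[[-0.0005,-0.027,0],0],[[-0.0005,-0.03,0],0]]'

```text
time: 9.7
position: [0.5503, -0.0695, 0.0249]
tool_rot: [2.197, -2.246, -0.001]
ft_force: [-0.1, 3.5, 5.1]
grip_width: 0.504
```

Emit:
carry_out --motion '[[[0,-0.003,0],0],[[0,-0.006,0],0],[[0,-0.009,0],0],[[0,-0.012,0],0],[[0,-0.015,0],0],[[-0.0005,-0.018,0],0],[[-0.0005,-0.021,0],0],[[-0.0005,-0.024,0],0],[[-0.0005,-0.027,0],0],[[-0.0005,-0.03,0],0]]'

```text
time: 10.7
position: [0.5496, -0.0994, 0.0249]
tool_rot: [2.197, -2.246, -0.001]
ft_force: [0.1, 5.5, 5.6]
grip_width: 0.503
```

Emit:
carry_out --motion '[[[0,-0.002,0.0001],0],[[0,-0.005,0.0001],0],[[0,-0.008,0.0001],0],[[0,-0.011,0.0001],0],[[0,-0.014,0.0001],0],[[-0.0005,-0.017,0.0001],0],[[-0.0005,-0.02,0.0001],0],[[-0.0005,-0.023,0.0001],0],[[-0.0005,-0.026,0.0001],0],[[-0.0005,-0.029,0.0001],0]]'

```text
time: 11.7
position: [0.5489, -0.1284, 0.0249]
tool_rot: [2.196, -2.245, -0.002]
ft_force: [-0.3, 4.3, 5.7]
grip_width: 0.504
```

Emit:
carry_out --motion '[[[0,-0.003,0.0001],0],[[0,-0.006,0.0001],0],[[0,-0.009,0.0001],0],[[0,-0.012,0.0001],0],[[0,-0.015,0.0001],0],[[-0.0005,-0.018,0.0001],0],[[-0.0005,-0.021,0.0001],0],[[-0.0005,-0.024,0.0001],0],[[-0.0005,-0.027,0.0001],0],[[-0.0005,-0.03,0.0001],0]]'

```text
time: 12.7
position: [0.5481, -0.1584, 0.0249]
tool_rot: [2.196, -2.245, -0.003]
ft_force: [0.0, 4.7, 6.2]
grip_width: 0.5
```

```bash
python3 - <<'E'
from h import *
s=get_state();print(s['position'],s['ft_force'],s['torque'])
snap("side");snap("top")
a=load("side")["im"][125:265,165:305];b=load("top")["im"][150:290,120:260]
cv2.imwrite("pics/q.png",cv2.resize(np.hstack([a,b]),None,fx=2.8,fy=2.8,interpolation=2))
E
```

```text
[ 0.54811607 -0.1583622   0.02486023] [2.45955816e-03 4.74064450e+00 6.17921932e+00] [ 2.23590006 -0.05305979  0.01805355]
```

View pics/q.png

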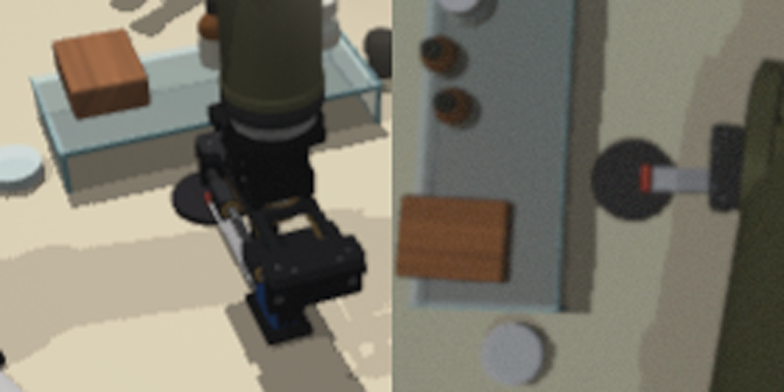

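Emit:
carry_out --motion '[[[0,-0.003,0.0002],0],[[0,-0.006,0.0002],0],[[0,-0.009,0.0002],0],[[0,-0.011,0.0002],0],[[0,-0.012,0.0002],0],[[0,-0.012,0.0002],0],[[0,-0.012,0.002],0],[[0,-0.012,0.005],0],[[0,-0.012,0.01],0],[[0,-0.012,0.015],0],[[0,-0.012,0.015],0],[[0,-0.012,0.015],0]]'

```text
time: 14.0
position: [0.549, -0.1708, 0.0403]
tool_rot: [2.196, -2.246, 0.001]
ft_force: [0.2, 0.1, -1.7]
grip_width: 0.504
```

```bash
python3 - <<'E'
from h import *
s=get_state();print(s['position'],s['ft_force'],s['torque'])
d=snap("top"); im=d["pixels"]
g=cv2.GaussianBlur(cv2.cvtColor(im,cv2.COLOR_BGR2GRAY),(3,3),0)[180:250,183:240]
m=(g<60).astype(np.uint8); n,l,st,c=cv2.connectedComponentsWithStats(m); print(st,c+[183,180])
k=1+np.argmax(st[1:,4]); x,y,w,h=st[k,:4]; cx=183+x+w/2-.5; cy=180+y+h/2-.5
P=px2w("top",[(cx,cy),(183+x-.5,cy)],.006); print(P); u=np.array([.0227,.9997]); print("rx",(P[:,:2]-[.5844,.143])@u)
E
```

```text
[ 0.54897182 -0.17080058  0.04032278] [ 0.19388428  0.12732642 -1.69378142] [-0.01025121  0.06683776  0.01842868]
[[   0    0   57   70 3434]
 [  55   15    2   29   43]
 [  14   20   28   28  513]] [[210.96825859 214.60861969]
 [238.6744186  211.11627907]
 [208.89278752 214.05653021]]
[[0.55045495 0.00580329 0.006     ]
 [0.55028901 0.04334359 0.006     ]]
rx [-0.13792611 -0.10040083]
```

The plate is at riser x ≈ -0.138 (limit -0.112). I'll back off and lower the probe.

Emit:
carry_out --motion '[[[0,-0.02,0],0],[[0,-0.05,0],0],[[0,-0.075,0],0],[[0,-0.085,0],0],[[0,-0.085,0],0],[[0,-0.085,-0.006],0],[[0,-0.085,-0.012],0],[[0,-0.085,-0.016],0],[[0,-0.085,-0.0185],0],[[0,-0.085,-0.0185],0],[[0,-0.085,-0.0185],0]]'

```text
time: 15.15
position: [0.549, -0.2553, 0.0216]
tool_rot: [-2.197, 2.246, -0.0]
ft_force: [0.1, -0.2, -1.0]
grip_width: 0.503
```

Emit:
carry_out --motion '[[[0,0,-0.0005],0],[[0,0,-0.001],0],[[0,0,-0.0015],0],[[0,0,-0.0015],0]]'

```text
time: 15.55
position: [0.5488, -0.2556, 0.0201]
tool_rot: [2.196, -2.246, 0.0]
ft_force: [0.1, 0.7, -1.4]
grip_width: 0.499
```

```bash
python3 -c "
from h import *
s=get_state();print(s['position'],s['ft_force'],s['torque'])"
```

```text
[ 0.54884577 -0.25558936  0.02009336] [ 0.1017717   0.68408432 -1.36271246] [-0.01243437  0.03174508 -0.03522615]
```

Emit:
carry_out --motion '[[[0,0,-0.0005],0],[[0,0,-0.0005],0]]'

```text
time: 15.75
position: [0.5489, -0.2556, 0.0196]
tool_rot: [2.197, -2.246, 0.0]
ft_force: [0.6, 0.1, -0.9]
grip_width: 0.504
```

Emit:
carry_out --motion '[[[0,0,0],0],[[0,0,0],0],[[0,0,0],0],[[0,0,0],0],[[0,0,0],0],[[0,0,0],0],[[0,0,0],0],[[0,0,0],0]]' --grip -1

```text
time: 16.55
position: [0.5489, -0.2555, 0.0196]
tool_rot: [2.197, -2.246, 0.0]
ft_force: [0.4, -0.5, 0.9]
grip_width: 0.993
```

Emit:
carry_out --motion '[[[0,0,0.01],0],[[0,0,0.03],0],[[0,0,0.06],0],[[0,0,0.09],0],[[0,0,0.12],0],[[-0.02,-0.03,0.14],0],[[-0.04,-0.07,0.15],0],[[-0.06,-0.11,0.15],0],[[-0.08,-0.15,0.15],0],[[-0.08,-0.15,0.15],0],[[-0.08,-0.15,0.15],0]]'

```text
time: 17.65
position: [0.4679, -0.4069, 0.1701]
tool_rot: [-2.193, 2.25, -0.001]
ft_force: [-0.3, -0.1, -0.6]
grip_width: 0.998
```

```bash
python3 - <<'E'
from h import *
s=get_state();print(s['position'],s['ft_force'],s['grip_width'])
snap("side");snap("top")
a=load("side")["im"][120:300,160:320];b=load("top")["im"][120:300,110:350]
cv2.imwrite("pics/f.png",cv2.resize(np.hstack([a,b]),None,fx=2,fy=2,interpolation=2))
E
```

```text
[ 0.46793031 -0.40688492  0.17013809] [-0.26362991 -0.0703462  -0.62651187] 0.9983748139167394
```

View pics/f.png

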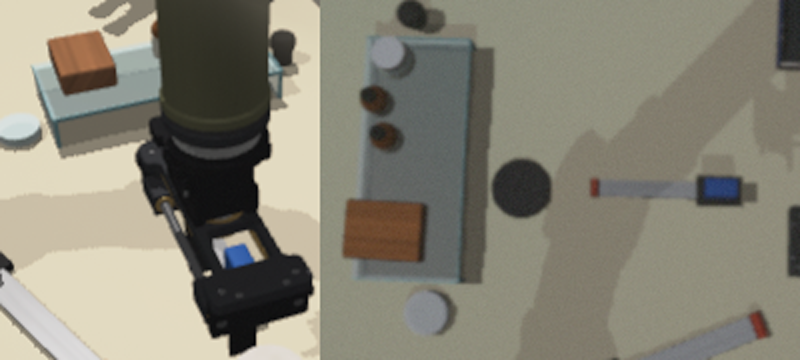

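The plate, centred at (522,187), is clear of the riser front at about x = 470. The probe lies flat, with its tip at (594,188) well away from the plate, and the gripper is off it. The bystanders look undisturbed, so I'll hand in.

```bash
python3 -c "
from h import *
print(ticket.close_job())"
```

```text
the job is handed in; nothing more can be done
None
```

I dragged the plate out with the smaller blue-handled probe, laid the probe back down on the bench, and handed the job in at about 18 s of the 66 s allowed. The hand-in reports no verdict.

- **Plate:** my last measurement, taken just after lifting the tip off, put its centre at riser x ≈ -0.138 m (limit -0.112 m). The last picture shows it lying on the bench, clear of the riser.
- **Probe:** it lies on the bench, released, with its tip roughly 45 mm from the plate and well out from under the riser. I judged that it lies flat from the height at release and the top view. The arm hid most of it in the side view.
- **Pressure:** wrist readings, corrected for the probe's weight, put the press at about 5 to 8 N while dragging. It crept to roughly 8 N near the end, at the top of the advised range but below the 12 N limit.
- **Bystanders:** those in the last crop (box, bottles, jar, petri dish and eyepiece) look unmoved. I did not measure them, and I did not check the forceps and scalpel again.
- **Departure from the advice:** the moves allow no pitch, so I held the probe level instead of 5 to 8 degrees nose-down. It dragged the plate without slipping, and I saw no sign of the heel catching on the bench.

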